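# Turn the mini plate onto its pins and press it home

## Task

The keyed steel mini plate is sitting high on its storage dock because its two rim notches are out of line with the dock's two pins. With a fingertip against one of its finger studs, turn the plate in place until the notches meet the pins, then press it down fully home and let go. Do not lift or tip the plate, and leave the kettlebell, the plain spare plate, the dish and the wooden ball where they are.

Things in the scene. Friction and masses are not known exactly. Their poses are not given: they have to be found in the camera images.
- plate: Keyed steel mini plate, loose, 0.6 to 0.9 kg: flat disc 124 mm across, 8 mm thick. Origin: centre of the disc's underside; z up. Notches at +x and -x, finger studs at +y and -y. A 25 mm stub under it stands 6 mm deep in the dock's socket, so it turns about the dock's axis with 1.5 mm side play. A half turn makes no difference; the nearest line-up is 0.6 to 1.6 rad away, either way round.
- notch (a point): Underside of the plate's rim in the middle of the notch at plate +x (62 mm from the centre); its twin is opposite at -x. Each notch is open outwards, cut through, 9 mm deep, about 18 mm wide (16 at its inner end, 20 at the rim).
- stud (a point): Top of the plate's finger stud at plate +y; its twin is opposite at -y. Upright round steel studs, 14 mm across, 26 mm high above the disc's upper face, 44 mm from the plate's centre (point 34 mm above the plate's origin). Pushed sideways they turn the plate with a few newtons.
- boss_top (a point): Centre of the flat top of the plate's solid central boss, 28 mm across, 18 mm high above the disc, 26 mm above the plate's origin: press here. Over the pins, about 5 to 9 N beyond the plate's weight drives it down 8 mm against friction to a hard stop; it stays down when let go. Unless the notches are over the pins it cannot go down.
- dock: Storage dock of black plastic, fixed on the shelf top. Origin: centre of its underside; z up. Base disc 116 mm across, 8 mm thick, with two ears 36 mm wide along its x axis reaching 90 mm from the centre. A grey friction collar 92 mm across carries the plate: plate origin at first 32 to 33 mm above the dock's origin, and it stays up over the pins until pressed.
- pin_top (a point): Top of the dock's upright steel pin at dock +x, 62 mm from the centre, 32 mm above the shelf top; its twin is opposite at -x. 12 mm across, tip tapered to 6 mm over the top 4 mm. Half of each pin shows beyond the plate's rim. The pins enter the notches within about 0.07 rad of exact line-up.
- socket_rim (a point): Centre of the mouth of the dock's socket (28 mm bore), on the dock's axis, 24 mm above the dock's origin. The plate is fully home when its underside lies on this rim (plate origin at this point).
- kettlebell: Bystander: orange 2 kg kettlebell, 116 mm across, 161 mm high to the top of its handle. Origin: centre of its underside on the shelf top.
- spare: Bystander: plain steel ring-shaped mini plate lying flat, 100 mm across, 12 mm thick, 28 mm hole. Origin: centre of its underside.
- dish: Bystander: white ceramic bowl, 130 mm across, 40 mm high, holding the ball. Origin: centre of its underside.
- ball_center (a point): Bystander: centre of a wooden massage ball, 60 mm across, lying in the dish.
Not all that is in view belongs to the job. Of the things like the dock, leave any that is orange, pink or purple; of the rest the smaller one is meant.

How it is judged:
On the way, in this order (a step that is already met when the one before it is completed fails the run):
1. the plate is turned until its notches meet the pins (within 0.12 rad) (angle between the x axis of plate and the x axis of dock, either way round below 0.12 rad).
2. the plate is pressed down over the pins (z of plate in the frame of dock between 0.021 and 0.0258 m and angle between the x axis of plate and the x axis of dock, either way round below 0.12 rad and horizontal distance between plate and dock below 0.004 m and angle between plate's own z axis and vertical below 0.035 rad), for 0.2 s.
At the end, for the whole second after the job is handed in: The plate lies at rest fully home on the dock: its origin 21 to 25.8 mm above the dock's origin and within 4 mm of its axis, its x axis within 0.12 rad of the dock's either way round, tilted less than 0.035 rad; kettlebell, spare plate, dish and ball within 20 mm of where they started (all of step 2 and linear speed of plate below 0.02 m/s and angular speed of plate below 0.1 rad/s and distance of each of kettlebell, spare, dish, ball_center from where it was at the start of the episode below 0.02 m); the robot touches nothing.
It fails at once if the plate is lifted off its collar (more than 8 mm above its starting height) (z of plate in the frame of dock above 0.0405 m).
It fails at once if the plate is tipped by more than 0.25 rad (angle between plate's own z axis and vertical above 0.25 rad).
It fails at once if the kettlebell, spare plate, dish or ball is disturbed (moved more than 20 mm) (distance of any of kettlebell, spare, dish, ball_center from where it was at the start of the episode above 0.02 m).
It also fails if it takes over 38 s, if anything falls off the work surface, if the arm or the gripper's body presses on something with over 40 N, if the wrist force passes 120 N, or if a joint passes its speed limit or range.

## Robot

A 6-joint arm with a two-finger parallel gripper is mounted at the origin on the work surface. World frame = base frame: x ahead of the robot, y to its left, z up, the work surface at z = 0. Lengths are in m, angles in rad, forces in N, time in s.
With the tool pointing down it reaches from about 0.25 to 0.85 m from the base axis. Payload 12.5 kg.
Tool frame: the origin (TCP) lies at the very end of the fingers, on their centre line; the grasp point (between the pads) lies 19 mm behind it; x points along the fingers, y is the direction in which the jaws open and shut, and the axes are right-handed (so a half turn about x gives the same grasp; the last joint's range is limited). The gripper opens to 93 mm and grips with 3 to 60 N. Pads are 15 mm wide; open, the fingers measure 128 mm over their backs; the gripper's body (75 mm by 188 mm) begins 65 mm behind the grasp point.
Start: joints at [-1.416, 0.351, 1.652, -0, 1.139, -0.085], TCP at [0.131, -0.534, 0.219] pointing down, gripper open.
Joint ranges: [-2.75, 2.75], [-0.79, 2.1], [0.01, 2.65], [-1.57, 4.71], [0.07, 3.14], [-2.87, 2.87]. Speed limits (rad/s): [2.22, 2.22, 2.79, 3.14, 3.14, 3.14].

## Interface

Orientations are given as a unit quaternion [x, y, z, w].
In Python, from bench import telemetry, optics, workorder, nets gives the robot as it stands. The module is installed in compiled form; this text tells all that it offers.
- The arm moves only by the tool apply_moves, never from a script. Its argument "rows" is a list of rows, each an object of numbers: "grip": the opening in per cent of the stroke, from 0 (shut) to 100 (fully open); "dx", "dy", "dz": the shift along the tool's x, y, z in m; "wx", "wy", "wz": the turn, a rotation vector about the tool's x, y, z in degrees. In form: [{"grip": .., "dx": .., "dy": .., "dz": .., "wx": .., "wy": .., "wz": ..}, ...]. A call has 1 to 12 rows; each row is the pose to reach, as a shift and turn from the pose measured when the call began, along the tool's axes at that moment; what a row does not reach only later rows make up. A row lasts 1/8 s, in which the tool goes at most 62.5 mm and 10.7 degrees, less where a joint would pass 70% of its speed; a pose out of reach is approached as far as the arm can. A call with a gripper value outside its range is refused whole. The fingers move at their own pace and stop on an object; "squeeze" is the grip in N (left out, the last holds). Time passes only in rows, so rows that repeat a pose let the fingers close. It gives the time, the measured TCP pose, the force and the opening at its end, in the units of the state.
- telemetry.state(): the state, without advancing time (a new reading comes with each control period).
- optics.grab_frame(name): name is "side" or "top" or "wrist"; returns (picture, depth): 384x512x3 uint8, red, green, blue; 384x512 float32, m along the optical axis (not along the pixel's ray), 0 where there is no reading.
- optics.get_calibration(name): a dict with "camera_matrix" (3x3 intrinsics, pixels), "world_to_cam" (4x4, takes a point from world to camera coordinates); the wrist camera has in their place "T_tool_cam" (4x4, takes a point from camera to tool coordinates, whose origin is the TCP and whose axes are the tool frame's). Camera axes: x right, y up, looking along -z (the intrinsics and any distortion apply to the point x, -y, -z); pixel columns grow to the right and rows downward; lengths in m; the calibration is good to about 2 mm. A picture is of the moment at which its call begins: read the wrist's pose just before it. get_calibration takes no time and is no camera call.
- workorder.job_done(): hands the job in, once; it reports no verdict.
Trained networks look in the newest picture that a camera, given by its name, has taken for a name from the list of things; names that differ only in an ending like _2 or _b are one class to them, and where a whole thing is asked for, a point or a joint stands for the part that bears it (a point fixed in the world has none). Each returns a list of dicts, best first, with "confidence" (0 to 1); they miss things now and then, are a little off and sometimes report something else, mostly with a low value. They report only what shows in the picture. A call takes as long as a camera call. They do not tell look-alikes from the thing itself.
- nets.spot_in(camera, query): "xy" ([column, row] in pixels, amid what is visible of it).
- nets.regions_of(camera, query): "pixels" (384x512 bool, what is visible of it) and "xy" ([column, row] in pixels, amid what is visible of it).
- nets.mark_of(camera, query): "xy" ([column, row] in pixels: a listed point, or the origin of a listed thing).
The state is a dict: "t": time; "joint_positions": joint angles; "qd": joint speeds; "tau": joint torques, N m; "tcp_pos": TCP position; "tool_rot": TCP orientation; "contact_force": force on the tool from outside, world axes, zero at the start; "ft_torque": the same for the moment, N m; "finger_gap": opening from 0.0 (shut) to 1.0 (fully open).
Only numpy, scipy, OpenCV 4.12 (cv2) and the standard library are available. Lean on these libraries where they do the work, as an engineer would, in place of code of your own. Each camera call takes 0.05 s, during which the arm holds its last target.

## Working session

There is one attempt and no reset: what is moved stays moved. The work goes in short steps, Python scripts to look and compute and a tool call to move; the robot and the scene stay as the last step left them, time stands still between calls to the robot, and variables do not carry over. Pictures are saved under pics/ and viewed, and the job is handed in when it is done.

Besides the shell and the picture viewer there is one more tool, called after "Emit:" as name([rows], argument=value, ...), one row to a line, values as JSON. apply_moves: Moves the arm, as the interface text tells. Its arguments: {"type":"object","properties":{"rows":{"type":"array"},"squeeze":{"type":"number"}},"required":["rows"]}

```bash
mkdir -p pics; cat > h.py <<'E'
import numpy as np, cv2
from bench import telemetry, optics, workorder, nets
from scipy.spatial.transform import Rotation as R
def cal(n):
    c=optics.get_calibration(n); K=np.array(c["camera_matrix"])
    if n=="wrist":
        s=telemetry.state(); T=np.eye(4); T[:3,:3]=R.from_quat(s["tool_rot"]).as_matrix(); T[:3,3]=s["tcp_pos"]
        Twc=T@np.array(c["T_tool_cam"])
    else: Twc=np.linalg.inv(np.array(c["world_to_cam"]))
    return K,Twc,c
def ray(K,T,xy):
    d=np.array([(xy[0]-K[0,2])/K[0,0],-(xy[1]-K[1,2])/K[1,1],-1.]); return T[:3,3],T[:3,:3]@d
def atz(K,T,xy,z):
    o,d=ray(K,T,xy); return o+d*(z-o[2])/d[2]
def atd(K,T,xy,dep):
    o,d=ray(K,T,xy); return o+d*dep
def proj(K,T,p):
    q=np.linalg.inv(T)@np.append(p,1); return np.array([K[0,2]+K[0,0]*q[0]/-q[2],K[1,2]-K[1,1]*q[1]/-q[2]])
def save(n,im): cv2.imwrite("pics/"+n,im[:,:,::-1])
E
python3 - <<'E'
from h import *
for n in ("top","side","wrist"):
    K,T,c=cal(n); im,d=optics.grab_frame(n); save(n+"0.png",im); np.savez(n+"0.npz",im=im,d=d,K=K,T=T)
    print(n,{k:v for k,v in c.items() if k not in("world_to_cam","T_tool_cam")})
    print(T.round(3))
    for q in ("plate","dock","stud","boss_top","pin_top","notch"):
        print(q,[(np.round(r["xy"],1).tolist(),round(r["confidence"],2)) for r in nets.mark_of(n,q)])
print(telemetry.state())
E
```

```text
top {'camera_matrix': array([[391.14781406,   0.        , 256.39816081],
       [  0.        , 391.14781406, 188.29390762],
       [  0.        ,   0.        ,   1.        ]])}
[[ 0.016  0.995 -0.1    0.371]
 [-1.     0.017  0.01   0.018]
 [ 0.011  0.1    0.995  1.184]
 [ 0.     0.     0.     1.   ]]
plate []
dock [([202.8, 142.9], 0.94), ([219.3, 239.3], 0.93), ([352.1, 292.3], 0.83), ([348.3, 120.6], 0.73)]
stud [([301.8, 184.1], 0.93)]
boss_top [([280.1, 180.4], 0.67)]
pin_top [([325.7, 282.8], 0.82), ([184.8, 134.8], 0.68), ([326.6, 111.7], 0.66), ([200.7, 235.3], 0.65), ([278.7, 205.1], 0.52), ([261.6, 179.8], 0.47)]
notch []
side {'camera_matrix': array([[454.02997222,   0.        , 254.44472846],
       [  0.        , 454.02997222, 196.20390656],
       [  0.        ,   0.        ,   1.        ]])}
[[-0.999  0.008 -0.032  0.45 ]
 [-0.03  -0.627  0.778  1.102]
 [-0.014  0.779  0.627  0.966]
 [ 0.     0.     0.     1.   ]]
plate [([251.2, 193.1], 0.69)]
dock [([199.7, 162.9], 0.91), ([341.5, 168.7], 0.71), ([206.9, 251.3], 0.62), ([252.1, 198.9], 0.54)]
stud [([250.4, 177.7], 0.
[... 544 characters left out ...]
[]
boss_top []
pin_top []
notch []
{'t': 1.05, 'joint_positions': array([-1.41559337e+00,  3.50723024e-01,  1.65177813e+00,  2.74042651e-05,
        1.13912829e+00, -8.45775239e-02]), 'qd': array([ 0.00256043, -0.00106121,  0.0001806 , -0.00079292, -0.00188144,
       -0.00177309]), 'tau': array([ 8.42687350e-04, -4.97250402e+01, -2.85489929e+01,  6.99215429e-02,
        2.21596216e-02, -2.16213965e-05]), 'tcp_pos': array([ 0.13066096, -0.53424246,  0.21862826]), 'tool_rot': array([ 0.70203983,  0.08458154, -0.70202315,  0.08455493]), 'contact_force': array([-0.29778517,  0.14245056,  0.97215227]), 'ft_torque': array([-0.06477008,  0.00291727,  0.06126717]), 'finger_gap': 0.9974985238531019}
```

View pics/top0.png

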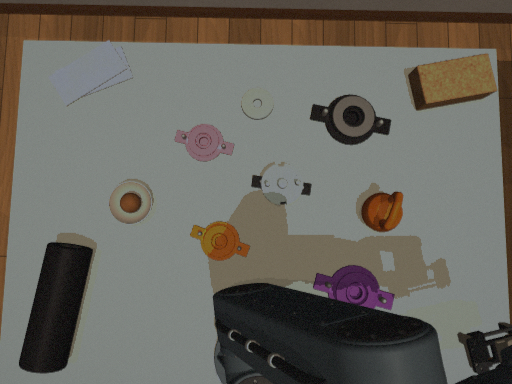

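View pics/side0.png

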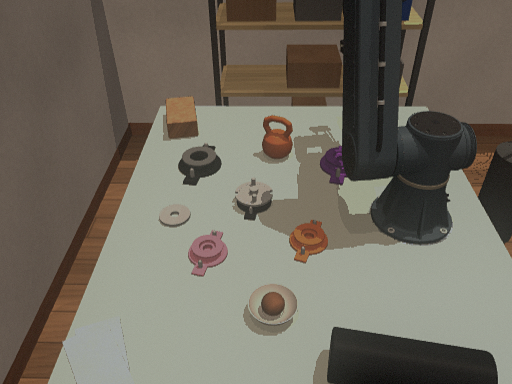

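```bash
python3 - <<'E'
import cv2
a=cv2.imread("pics/top0.png")[130:240,220:340]; cv2.imwrite("pics/topc.png",cv2.resize(a,None,fx=6,fy=5.4,interpolation=2))
a=cv2.imread("pics/side0.png")[140:250,190:320]; cv2.imwrite("pics/sidec.png",cv2.resize(a,None,fx=6,fy=5.4,interpolation=2))
E
```

```text
(no output)
```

View pics/topc.png

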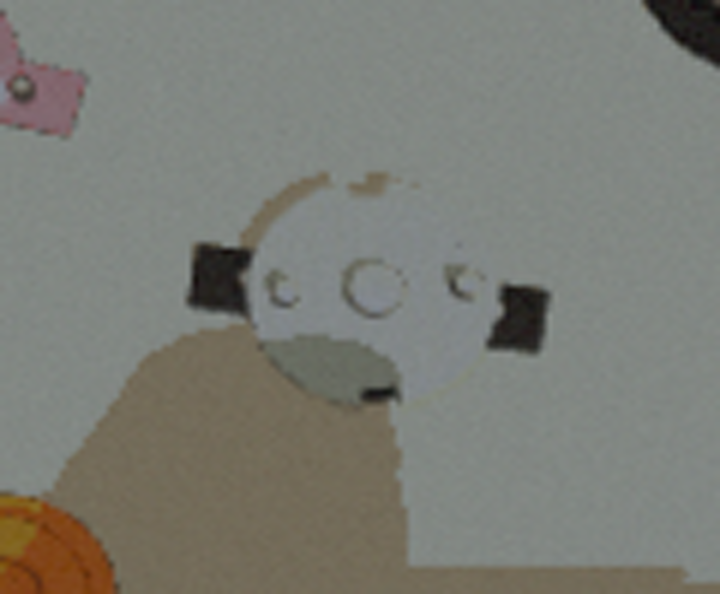

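View pics/sidec.png

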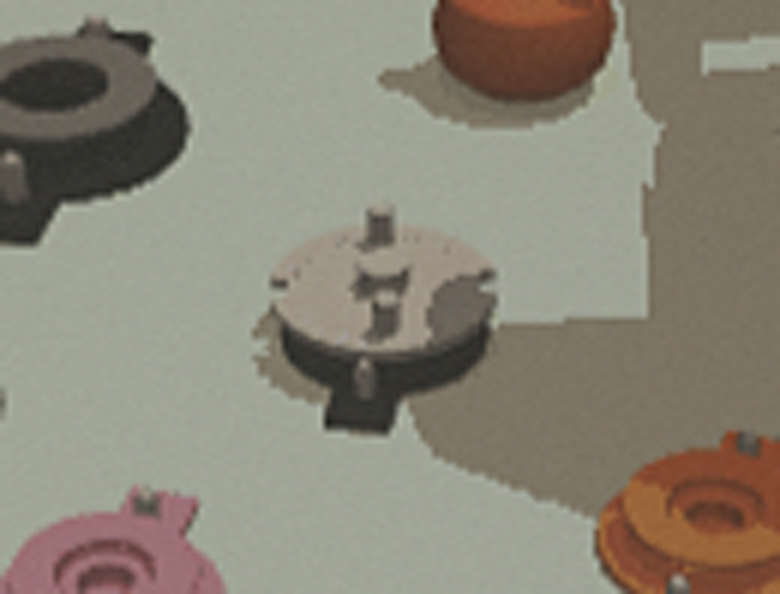

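The plate meant is on the small black dock at top (281,184) and side (252,200). The other docks are pink (203,143), orange (219,239) and purple (352,292), which are excluded, and the large black one (350,120), which is bigger and empty. The crops show the plate's two studs and boss, with the black ears and pins underneath.

```bash
python3 - <<'E'
from h import *
z=np.load("top0.npz");K,T=z["K"],z["T"]
for p,h in (((256.7,181.3),.008),((306.7,188.9),.008),((281.7,185.1),.008),((267.2,183.7),.066),((297.2,182.2),.066),((281.5,183),.058)):
    print(p,atz(K,T,p,h).round(4), z["d"][int(p[1]),int(p[0])])
S=np.load("side0.npz");
for p,h in (((252.4,188),.058),((253,177),.066),((254,195),.066),((250,214),.02)):
    print(p,atz(S["K"],S["T"],p,h).round(4))
s=telemetry.state(); print(R.from_quat(s["tool_rot"]).as_matrix().round(3)); print(optics.get_calibration("wrist")["T_tool_cam"])
for q in ("kettlebell","spare","dish"):
    print(q,[(np.round(r["xy"]).tolist(),round(r["confidence"],2),atz(K,T,r["xy"],0).round(3)) for r in nets.mark_of("top",q)[:2]])
E
```

```text
(256.7, 181.3) [0.5101 0.0063 0.008 ] 1.1820194
(306.7, 188.9) [ 0.4895 -0.1453  0.008 ] 1.1847386
(281.7, 185.1) [ 0.4998 -0.0695  0.008 ] 1.1317582
(267.2, 183.7) [ 0.4968 -0.0234  0.066 ] 1.1260122
(297.2, 182.2) [ 0.5026 -0.1098  0.066 ] 1.1236291
(281.5, 183) [ 0.5004 -0.0652  0.058 ] 1.1325266
(252.4, 188) [ 0.5044 -0.0683  0.058 ]
(253, 177) [ 0.5039 -0.1179  0.066 ]
(254, 195) [ 0.4976 -0.0218  0.066 ]
(250, 214) [0.5097 0.0173 0.02  ]
[[ 0.     0.237 -0.971]
 [ 0.    -0.971 -0.237]
 [-1.    -0.    -0.   ]]
[[ 1.24368745e-03  2.66042999e-01 -9.63960360e-01 -1.65265157e-01]
 [ 9.99999201e-01 -5.49522906e-04  1.13852164e-03  7.93690490e-04]
 [-2.26822587e-04 -9.63961006e-01 -2.66043469e-01 -7.38148777e-02]
 [ 0.00000000e+00  0.00000000e+00  0.00000000e+00  1.00000000e+00]]
kettlebell [([378.0, 209.0], 0.6, array([ 0.431, -0.364,  0.   ]))]
spare []
dish [([134.0, 201.0], 0.86, array([0.445, 0.376, 0.   ]))]
```

Estimates agree across the cameras. The dock centre is about (0.500, -0.068), the dock x axis is at about 82°, the stud line is at about 94°, so the plate needs about +78° CCW. Next I'll move the wrist camera over it.

Emit:
apply_moves([
  {"grip":30,"dx":0.049,"dy":-0.365,"dz":-0.469,"wx":-80},
  {"grip":30,"dx":0.049,"dy":-0.365,"dz":-0.469,"wx":-80},
  {"grip":30,"dx":0.049,"dy":-0.365,"dz":-0.469,"wx":-80},
  {"grip":30,"dx":0.049,"dy":-0.365,"dz":-0.469,"wx":-80},
  {"grip":30,"dx":0.049,"dy":-0.365,"dz":-0.469,"wx":-80},
  {"grip":30,"dx":0.049,"dy":-0.365,"dz":-0.469,"wx":-80},
  {"grip":30,"dx":0.049,"dy":-0.365,"dz":-0.469,"wx":-80},
  {"grip":30,"dx":0.049,"dy":-0.365,"dz":-0.469,"wx":-80},
  {"grip":30,"dx":0.049,"dy":-0.365,"dz":-0.469,"wx":-80},
  {"grip":30,"dx":0.049,"dy":-0.365,"dz":-0.469,"wx":-80},
  {"grip":30,"dx":0.049,"dy":-0.365,"dz":-0.469,"wx":-80},
  {"grip":30,"dx":0.049,"dy":-0.365,"dz":-0.469,"wx":-80},
])

```text
schema error: expected keys grip, dx, dy, dz, wx, wy, wz
```

```bash
cat > look.py <<'E'
from h import *
import sys
s=telemetry.state(); K,T,c=cal("wrist"); im,d=optics.grab_frame("wrist"); save(sys.argv[1]+".png",im); np.savez(sys.argv[1]+".npz",im=im,d=d,K=K,T=T)
print(s["t"],s["tcp_pos"].round(4),R.from_quat(s["tool_rot"]).as_matrix().round(3).tolist(),s["finger_gap"],s["joint_positions"].round(2))
for q,h in (("stud",.0665),("boss_top",.0585),("pin_top",.032),("dock",0),("notch",.0325)):
    for r in nets.mark_of("wrist",q)[:4]: 
        print(q,np.round(r["xy"],1).tolist(),round(r["confidence"],2),atz(K,T,r["xy"],h).round(4))
E
python3 look.py w1
```

```text
1.2 [ 0.1307 -0.5342  0.2186] [[0.0, 0.237, -0.971], [0.0, -0.971, -0.237], [-1.0, -0.0, -0.0]] 0.9968958033070356 [-1.42  0.35  1.65  0.    1.14 -0.08]
dock [53.8, 77.3] 0.75 [ 0.1856 -0.2812  0.    ]
```

View pics/w1.png

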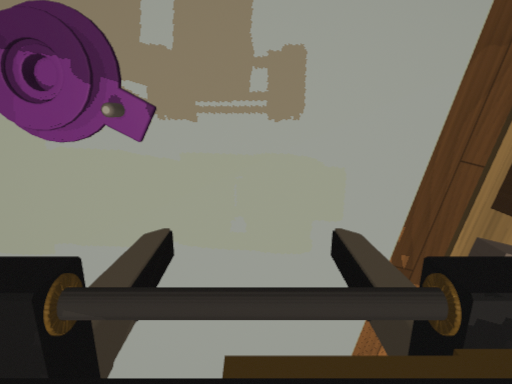

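Emit:
apply_moves([
  {"grip":30,"dx":0.04,"dy":-0.376,"dz":-0.425,"wx":-80,"wy":0,"wz":0},
  {"grip":30,"dx":0.04,"dy":-0.376,"dz":-0.425,"wx":-80,"wy":0,"wz":0},
  {"grip":30,"dx":0.04,"dy":-0.376,"dz":-0.425,"wx":-80,"wy":0,"wz":0},
  {"grip":30,"dx":0.04,"dy":-0.376,"dz":-0.425,"wx":-80,"wy":0,"wz":0},
  {"grip":30,"dx":0.04,"dy":-0.376,"dz":-0.425,"wx":-80,"wy":0,"wz":0},
  {"grip":30,"dx":0.04,"dy":-0.376,"dz":-0.425,"wx":-80,"wy":0,"wz":0},
  {"grip":30,"dx":0.04,"dy":-0.376,"dz":-0.425,"wx":-80,"wy":0,"wz":0},
  {"grip":30,"dx":0.04,"dy":-0.376,"dz":-0.425,"wx":-80,"wy":0,"wz":0},
  {"grip":30,"dx":0.04,"dy":-0.376,"dz":-0.425,"wx":-80,"wy":0,"wz":0},
  {"grip":30,"dx":0.04,"dy":-0.376,"dz":-0.425,"wx":-80,"wy":0,"wz":0},
  {"grip":30,"dx":0.04,"dy":-0.376,"dz":-0.425,"wx":-80,"wy":0,"wz":0},
  {"grip":30,"dx":0.04,"dy":-0.376,"dz":-0.425,"wx":-80,"wy":0,"wz":0},
])

```text
t: 3.0
tcp_pos: [0.4537, -0.0692, 0.1787]
tool_rot: [0.484, 0.516, -0.484, 0.516]
contact_force: [-0.7, -1.3, -1.1]
finger_gap: 0.301
```

```bash
python3 look.py w2
```

```text
3.0 [ 0.4537 -0.0692  0.1787] [[-0.0, 0.998, 0.064], [-0.0, 0.064, -0.998], [-1.0, -0.0, 0.0]] 0.3007123623278171 [-0.25  0.24  1.92 -0.    0.98 -0.32]
stud [301.2, 237.1] 0.72 [ 0.5046 -0.1102  0.0665]
boss_top [302.4, 194.1] 0.66 [ 0.5026 -0.0689  0.0585]
pin_top [483.6, 309.2] 0.95 [ 0.7356 -0.2016  0.032 ]
pin_top [24.7, 291.6] 0.85 [ 0.1996 -0.2122  0.032 ]
pin_top [311.9, 127.5] 0.6 [ 0.5096 -0.0067  0.032 ]
dock [437.2, 343.6] 0.76 [ 0.7168 -0.2792  0.    ]
dock [39.3, 326.9] 0.72 [ 0.1863 -0.2866  0.    ]
dock [311.5, 127.4] 0.54 [ 0.5154 -0.0078  0.    ]
notch [238.0, 183.1] 0.69 [ 0.4391 -0.068   0.0325]
```

View pics/w2.png

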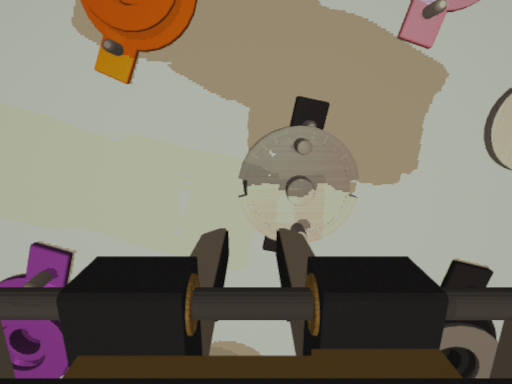

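```bash
python3 - <<'E'
from h import *
z=np.load("w2.npz"); a=z["im"][85:260,225:375]; 
a=cv2.convertScaleAbs(a,alpha=1.5)
cv2.imwrite("pics/w2c.png",cv2.resize(a[:,:,::-1],None,fx=4,fy=3.4,interpolation=2)) if 0 else save("w2c.png",cv2.resize(a,(510,595),interpolation=2))
E
```

```text
(no output)
```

View pics/w2c.png

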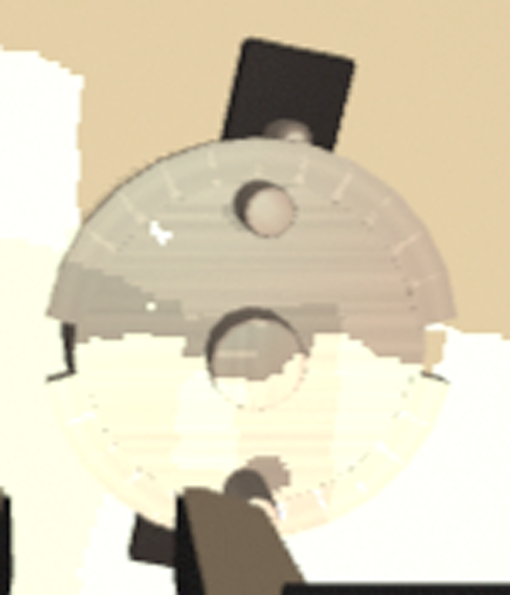

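```bash
python3 - <<'E'
from h import *
z=np.load("w2.npz");K,T=z["K"],z["T"]
f=lambda x,y,h:atz(K,T,(225+x/3.4,85+y/3.4),h)[:2]
ang=lambda v:np.degrees(np.arctan2(v[1],v[0]))
A=f(270,210,.0665);B=f(258,362,.0585);print("stud",A,"boss",B,ang(A-B),np.linalg.norm(A-B))
n1,n2=f(60,348,.0405),f(437,348,.0405);print("notch",n1,n2,(n1+n2)/2,ang(n2-n1),np.linalg.norm(n2-n1))
e=[f(248,38,.008),f(355,62,.008),f(222,140,.008),f(333,150,.008)]
print(e,ang(e[0]-e[1])-90, ang((e[0]+e[1])/2-B),np.linalg.norm(e[0]-e[1]),np.linalg.norm((e[0]+e[1])/2-B))
p=f(292,130,.032);print("pin",p,ang(p-B),np.linalg.norm(p-B))
E
```

```text
stud [ 0.49816143 -0.02285694] boss [ 0.50085769 -0.06638867] 93.54424479622065 0.043615152225110615
notch [ 0.44435472 -0.07028957] [ 0.55728915 -0.06307014] [ 0.50082194 -0.06667986] 3.6577035663156567 0.11316494519611277
[array([0.49603648, 0.02328666]), array([0.52977532, 0.01837677]), array([ 0.4910308 , -0.00766424]), array([ 0.5263227 , -0.00849272])] 81.72009041311412 82.13520410761411 0.03409422201420823 0.08804859556536654
pin [ 0.50814388 -0.00270391] 83.47314881471029 0.06410021897074013
```

Emit:
apply_moves([
  {"grip":30,"dx":0.03,"dy":0.0477,"dz":-0.0434,"wx":0,"wy":0,"wz":0},
  {"grip":30,"dx":0.06,"dy":0.0477,"dz":-0.0434,"wx":0,"wy":0,"wz":0},
  {"grip":30,"dx":0.1,"dy":0.0477,"dz":-0.0434,"wx":0,"wy":0,"wz":0},
  {"grip":30,"dx":0.1,"dy":0.0477,"dz":-0.0434,"wx":0,"wy":0,"wz":0},
  {"grip":30,"dx":0.1,"dy":0.0477,"dz":-0.0434,"wx":0,"wy":0,"wz":0},
])

```text
t: 3.92
tcp_pos: [0.4995, -0.0225, 0.08]
tool_rot: [0.484, 0.515, -0.483, 0.516]
contact_force: [0.0, 0.1, -0.2]
finger_gap: 0.296
```

```bash
python3 look.py w3
```

```text
3.925 [ 0.4995 -0.0225  0.08  ] [[0.001, 0.998, 0.064], [-0.0, 0.064, -0.998], [-1.0, 0.001, 0.0]] 0.2960406206460552 [-0.14  0.46  1.9  -0.    0.79 -0.2 ]
stud [246.2, 349.8] 0.69 [ 0.5012 -0.1103  0.0665]
stud [249.2, 273.4] 0.21 [ 0.4996 -0.0504  0.0665]
boss_top [250.5, 287.5] 0.55 [ 0.5014 -0.0657  0.0585]
pin_top [268.0, 195.9] 0.93 [ 0.5103 -0.0067  0.032 ]
dock [25.0, 6.7] 0.97 [0.3298 0.1124 0.    ]
```

View pics/w3.png

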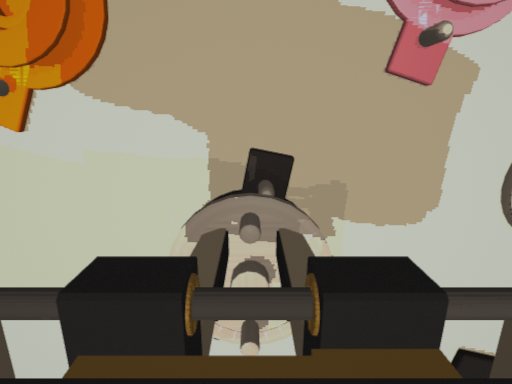

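The stud is between the two fingertips at about (250,236) and the boss agrees at (0.501,-0.066), so I'll descend around the stud.

Emit:
apply_moves([
  {"grip":30,"dx":0.016,"dy":-0.001,"dz":0,"wx":0,"wy":0,"wz":0},
  {"grip":30,"dx":0.031,"dy":-0.001,"dz":0,"wx":0,"wy":0,"wz":0},
  {"grip":30,"dx":0.031,"dy":-0.001,"dz":0,"wx":0,"wy":0,"wz":0},
])

```text
t: 4.6
tcp_pos: [0.4973, -0.0223, 0.0469]
tool_rot: [0.483, 0.516, -0.484, 0.515]
contact_force: [-0.8, -0.3, 0.3]
finger_gap: 0.302
```

```bash
cat > arc.py <<'E'
from h import *
import sys
s=telemetry.state(); p=s["tcp_pos"]; M=R.from_quat(s["tool_rot"]).as_matrix()
C=np.array([.501,-.0665]); v=p[:2]-C; print(s["t"],p.round(4),"ang",np.degrees(np.arctan2(v[1],v[0])).round(2),"r",np.linalg.norm(v).round(4),"th",np.degrees(np.arctan2(M[1,1],M[0,1])).round(2),"F",s["contact_force"].round(1),"gap",s["finger_gap"])
for a in map(float,sys.argv[1:]):
    # absolute stud angle a, radius .044, tool y angle a-90
    t=np.array([*(C+.044*np.array([np.cos(np.radians(a)),np.sin(np.radians(a))])),.049])
    d=M.T@(t-p); th=np.radians(a-90); Mt=np.array([[0,np.cos(th),np.sin(th)],[0,np.sin(th),-np.cos(th)],[-1,0,0]])
    print(a,d.round(4).tolist(),np.degrees(R.from_matrix(M.T@Mt).as_rotvec()).round(1).tolist())
E
python3 arc.py 94 103 112 121 130 139 148 157 164 169
```

```text
4.6 [ 0.4973 -0.0223  0.0469] ang 94.83 r 0.0444 th 3.68 F [-0.8 -0.3  0.3] gap 0.3020148824395291
94.0 [-0.0021, 0.0006, 0.0004] [-0.3, -0.0, 0.1]
103.0 [-0.002, -0.0062, 0.001] [-9.3, -0.0, 0.1]
112.0 [-0.002, -0.0129, 0.0026] [-18.3, -0.0, 0.1]
121.0 [-0.002, -0.0193, 0.0053] [-27.3, -0.0, 0.1]
130.0 [-0.002, -0.0252, 0.0089] [-36.3, -0.0, 0.1]
139.0 [-0.002, -0.0304, 0.0134] [-45.3, -0.0, 0.1]
148.0 [-0.002, -0.0349, 0.0187] [-54.3, -0.1, 0.1]
157.0 [-0.002, -0.0384, 0.0246] [-63.3, -0.1, 0.1]
164.0 [-0.002, -0.0405, 0.0296] [-70.3, -0.1, 0.1]
169.0 [-0.002, -0.0417, 0.0332] [-75.3, -0.1, 0.1]
```

Emit:
apply_moves([
  {"grip":30,"dx":-0.002,"dy":-0.0062,"dz":0.001,"wx":-9.3,"wy":0,"wz":0},
  {"grip":30,"dx":-0.002,"dy":-0.0129,"dz":0.0026,"wx":-18.3,"wy":0,"wz":0},
  {"grip":30,"dx":-0.002,"dy":-0.0193,"dz":0.0053,"wx":-27.3,"wy":0,"wz":0},
  {"grip":30,"dx":-0.002,"dy":-0.0252,"dz":0.0089,"wx":-36.3,"wy":0,"wz":0},
  {"grip":30,"dx":-0.002,"dy":-0.0304,"dz":0.0134,"wx":-45.3,"wy":0,"wz":0},
  {"grip":30,"dx":-0.002,"dy":-0.0349,"dz":0.0187,"wx":-54.3,"wy":0,"wz":0},
  {"grip":30,"dx":-0.002,"dy":-0.0384,"dz":0.0246,"wx":-63.3,"wy":0,"wz":0},
  {"grip":30,"dx":-0.002,"dy":-0.0405,"dz":0.0296,"wx":-70.3,"wy":0,"wz":0},
  {"grip":30,"dx":-0.002,"dy":-0.0417,"dz":0.0332,"wx":-75.3,"wy":0,"wz":0},
  {"grip":30,"dx":-0.002,"dy":-0.0417,"dz":0.0332,"wx":-75.3,"wy":0,"wz":0},
])

```text
t: 5.85
tcp_pos: [0.4577, -0.0581, 0.0489]
tool_rot: [0.068, 0.704, -0.068, 0.703]
contact_force: [0.3, 0.1, 0.3]
finger_gap: 0.299
```

```bash
python3 arc.py 169 170 171 172; python3 look.py w4
```

```text
5.85 [ 0.4577 -0.0581  0.0489] ang 169.04 r 0.0441 th 78.93 F [0.3 0.1 0.3] gap 0.29897156116105206
169.0 [-0.0001, 0.0, 0.0001] [-0.1, -0.1, 0.0]
170.0 [-0.0001, -0.0007, 0.0001] [-1.1, -0.1, 0.0]
171.0 [-0.0001, -0.0015, 0.0001] [-2.1, -0.1, 0.0]
172.0 [-0.0001, -0.0023, 0.0001] [-3.1, -0.1, 0.0]
5.85 [ 0.4577 -0.0581  0.0489] [[-0.002, 0.192, 0.981], [0.0, 0.981, -0.192], [-1.0, -0.0, -0.002]] 0.29897156116105206 [-0.23  0.47  2.   -0.    0.67 -1.6 ]
boss_top [250.0, 318.9] 0.78 [ 0.5012 -0.0684  0.0585]
dock [248.7, 317.4] 0.45 [ 0.543 -0.078  0.   ]
```

View pics/w4.png

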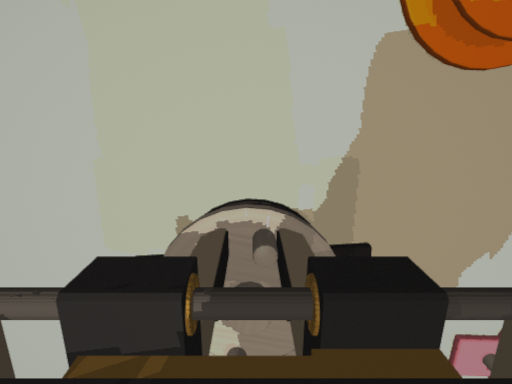

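Emit:
apply_moves([
  {"grip":25,"dx":0,"dy":-0.0023,"dz":0,"wx":-3.1,"wy":0,"wz":0},
  {"grip":20,"dx":0,"dy":-0.0023,"dz":0,"wx":-3.1,"wy":0,"wz":0},
  {"grip":16,"dx":0,"dy":-0.0023,"dz":0,"wx":-3.1,"wy":0,"wz":0},
  {"grip":16,"dx":0,"dy":-0.0023,"dz":0,"wx":-3.1,"wy":0,"wz":0},
  {"grip":16,"dx":0,"dy":-0.0023,"dz":0,"wx":-3.1,"wy":0,"wz":0},
], squeeze=5)

```text
t: 6.78
tcp_pos: [0.4567, -0.0596, 0.0489]
tool_rot: [0.05, 0.706, -0.049, 0.704]
contact_force: [-2.5, 6.1, 3.0]
finger_gap: 0.158
```

```bash
python3 arc.py; python3 look.py w5
```

```text
6.775 [ 0.4567 -0.0596  0.0489] ang 171.16 r 0.0448 th 81.96 F [-2.5  6.1  3. ] gap 0.1584073643612694
6.775 [ 0.4567 -0.0596  0.0489] [[-0.003, 0.14, 0.99], [0.001, 0.99, -0.14], [-1.0, 0.001, -0.003]] 0.1584073643612694 [-0.23  0.46  2.    0.    0.68 -1.66]
boss_top [246.7, 316.2] 0.57 [ 0.4984 -0.0692  0.0585]
dock [249.8, 318.2] 0.56 [ 0.5436 -0.0741  0.    ]
```

View pics/w5.png

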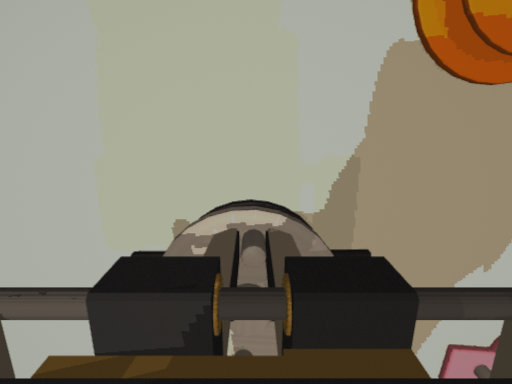

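Emit:
apply_moves([
  {"grip":30,"dx":0,"dy":0,"dz":0,"wx":0,"wy":0,"wz":0},
  {"grip":30,"dx":0,"dy":0,"dz":0,"wx":0,"wy":0,"wz":0},
  {"grip":30,"dx":-0.025,"dy":0,"dz":0,"wx":0,"wy":0,"wz":0},
  {"grip":30,"dx":-0.06,"dy":0,"dz":0.03,"wx":0,"wy":0,"wz":0},
  {"grip":30,"dx":-0.1,"dy":0,"dz":0.08,"wx":0,"wy":0,"wz":0},
  {"grip":0,"dx":-0.1,"dy":0,"dz":0.11,"wx":0,"wy":0,"wz":0},
  {"grip":0,"dx":-0.1,"dy":0,"dz":0.11,"wx":0,"wy":0,"wz":0},
  {"grip":0,"dx":-0.1,"dy":0,"dz":0.11,"wx":0,"wy":0,"wz":0},
])

```text
t: 8.07
tcp_pos: [0.565, -0.075, 0.148]
tool_rot: [0.05, 0.707, -0.049, 0.704]
contact_force: [-0.2, 0.4, 0.0]
finger_gap: 0.036
```

```bash
python3 look.py w6; python3 - <<'E'
from h import *
z=np.load("w6.npz"); a=z["im"][60:260,170:350]; save("w6c.png",cv2.resize(cv2.convertScaleAbs(a,alpha=1.3),(540,600),interpolation=2))
E
```

```text
8.075 [ 0.565 -0.075  0.148] [[-0.004, 0.14, 0.99], [0.001, 0.99, -0.14], [-1.0, 0.001, -0.005]] 0.036250361619152884 [-0.21  0.47  1.66  0.    1.01 -1.64]
stud [244.5, 176.3] 0.78 [ 0.5411 -0.0782  0.0665]
boss_top [250.1, 124.4] 0.55 [ 0.5009 -0.0678  0.0585]
pin_top [323.3, 124.2] 0.74 [ 0.5108 -0.003   0.032 ]
dock [101.3, 325.6] 0.78 [ 0.7102 -0.278   0.    ]
dock [482.0, 214.0] 0.7 [0.6312 0.1665 0.    ]
notch [179.2, 116.5] 0.75 [ 0.4862 -0.1294  0.0325]
```

View pics/w6.png

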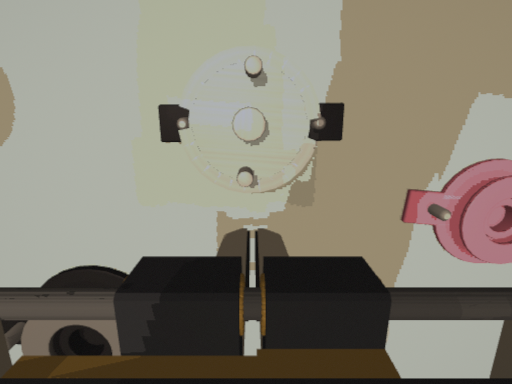

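View pics/w6c.png

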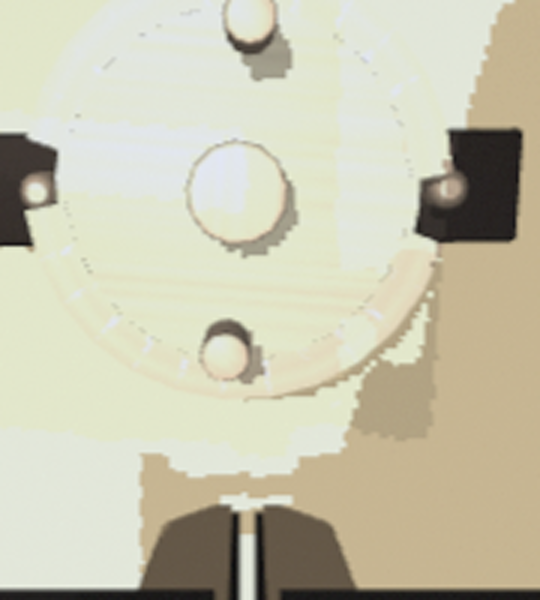

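```bash
python3 - <<'E'
from h import *
z=np.load("w6.npz");K,T=z["K"],z["T"]
f=lambda x,y,h:atz(K,T,(170+x/3,60+y/3),h)[:2]
ang=lambda v:np.degrees(np.arctan2(v[1],v[0]))
A=f(251,15,.0665);B=f(225,357,.0665);C=f(237,192,.0585);print(A,B,C,(A+B)/2,"studline",ang(A-B),np.linalg.norm(A-B), ang(A-C),ang(C-B))
l=f(36,190,.032);r=f(450,186,.032);print("pins",l,r,(l+r)/2,ang(r-l),np.linalg.norm(r-l))
im=z["im"]
save("w6l.png",cv2.resize(cv2.convertScaleAbs(im[95:150,155:215],alpha=1.2),(600,550),interpolation=2))
save("w6r.png",cv2.resize(cv2.convertScaleAbs(im[95:150,295:355],alpha=1.2),(600,550),interpolation=2))
E
```

```text
[ 0.45811435 -0.05894497] [ 0.54341464 -0.07808184] [ 0.50046095 -0.06863001] [ 0.50076449 -0.0685134 ] studline 167.35522711793226 0.08742059010708121 167.11752148946854 167.59000717889873
pins [ 0.49230456 -0.12823349] [ 0.50844233 -0.00578712] [ 0.50037344 -0.0670103 ] 82.49199567368295 0.12350522900286309
```

View pics/w6l.png

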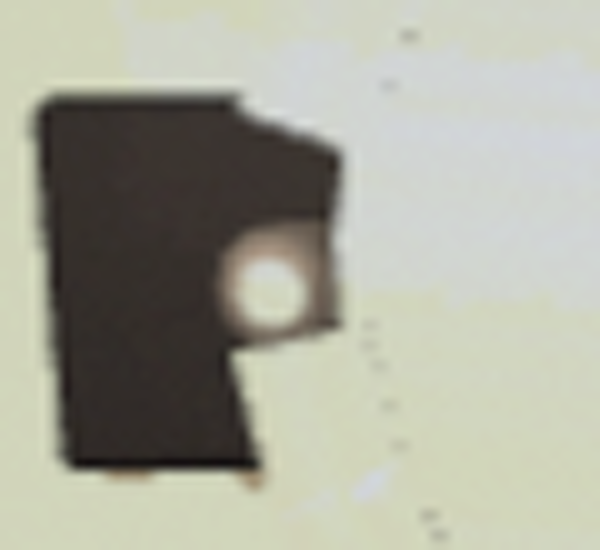

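View pics/w6r.png

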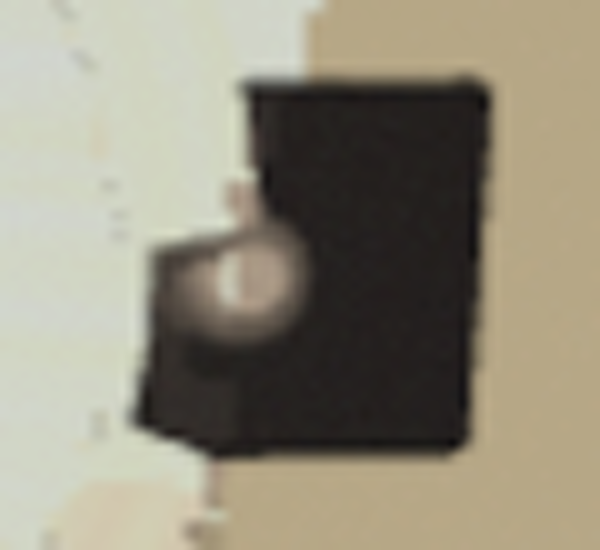

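The left and right crops show the plate about 5° short, with the notches offset from the pins (stud line 167.4°, pin line 82.5°, so 172.5° is needed). I'll go back around the same stud and nudge it further.

Emit:
apply_moves([
  {"grip":30,"dx":0,"dy":0.0007,"dz":-0.03,"wx":0,"wy":0,"wz":0},
  {"grip":30,"dx":0.02,"dy":0.0007,"dz":-0.08,"wx":0,"wy":0,"wz":0},
  {"grip":30,"dx":0.04,"dy":0.0007,"dz":-0.1085,"wx":0,"wy":0,"wz":0},
  {"grip":30,"dx":0.055,"dy":0.0007,"dz":-0.1085,"wx":0,"wy":0,"wz":0},
  {"grip":30,"dx":0.065,"dy":0.0007,"dz":-0.1085,"wx":0,"wy":0,"wz":0},
  {"grip":30,"dx":0.083,"dy":0.0007,"dz":-0.1085,"wx":0,"wy":0,"wz":0},
  {"grip":30,"dx":0.099,"dy":0.0007,"dz":-0.1085,"wx":0,"wy":0,"wz":0},
  {"grip":25,"dx":0.099,"dy":0.0007,"dz":-0.1085,"wx":0,"wy":0,"wz":0},
  {"grip":18,"dx":0.099,"dy":0.0007,"dz":-0.1085,"wx":0,"wy":0,"wz":0},
  {"grip":16,"dx":0.099,"dy":0.0007,"dz":-0.1085,"wx":0,"wy":0,"wz":0},
], squeeze=5)

```text
t: 9.62
tcp_pos: [0.4586, -0.0592, 0.0505]
tool_rot: [0.05, 0.706, -0.049, 0.705]
contact_force: [0.6, 0.1, -0.5]
finger_gap: 0.162
```

```bash
python3 arc.py
```

```text
9.625 [ 0.4586 -0.0592  0.0505] ang 170.25 r 0.043 th 81.95 F [ 0.6  0.1 -0.5] gap 0.16169605495975156
```

Emit:
apply_moves([
  {"grip":16,"dx":0,"dy":-0.002,"dz":0,"wx":-2.5,"wy":0,"wz":0},
  {"grip":16,"dx":0,"dy":-0.0045,"dz":-0.0003,"wx":-5,"wy":0,"wz":0},
  {"grip":16,"dx":0,"dy":-0.0045,"dz":-0.0003,"wx":-5,"wy":0,"wz":0},
  {"grip":16,"dx":0,"dy":-0.0045,"dz":-0.0003,"wx":-5,"wy":0,"wz":0},
])

```text
t: 10.12
tcp_pos: [0.4578, -0.0636, 0.0508]
tool_rot: [0.019, 0.707, -0.019, 0.706]
contact_force: [-0.2, 2.0, 0.9]
finger_gap: 0.16
```

```bash
python3 arc.py
```

```text
10.125 [ 0.4578 -0.0636  0.0508] ang 176.12 r 0.0433 th 86.9 F [-0.2  2.   0.9] gap 0.15993273065193364
```

Emit:
apply_moves([
  {"grip":28,"dx":0,"dy":0,"dz":0,"wx":0,"wy":0,"wz":0},
  {"grip":28,"dx":0,"dy":0,"dz":0,"wx":0,"wy":0,"wz":0},
  {"grip":28,"dx":-0.025,"dy":0,"dz":0,"wx":0,"wy":0,"wz":0},
  {"grip":28,"dx":-0.06,"dy":0,"dz":0.03,"wx":0,"wy":0,"wz":0},
  {"grip":0,"dx":-0.1,"dy":0,"dz":0.08,"wx":5,"wy":0,"wz":0},
  {"grip":0,"dx":-0.1,"dy":0,"dz":0.11,"wx":5,"wy":0,"wz":0},
  {"grip":0,"dx":-0.1,"dy":0,"dz":0.11,"wx":5,"wy":0,"wz":0},
  {"grip":0,"dx":-0.1,"dy":0,"dz":0.11,"wx":5,"wy":0,"wz":0},
])

```text
t: 11.12
tcp_pos: [0.5668, -0.0694, 0.15]
tool_rot: [0.05, 0.706, -0.05, 0.704]
contact_force: [-0.6, 0.2, -0.2]
finger_gap: 0.004
```

```bash
python3 look.py w7; python3 - <<'E'
from h import *
z=np.load("w7.npz"); a=z["im"][45:195,155:355]; save("w7c.png",cv2.resize(cv2.convertScaleAbs(a,alpha=1.2),(800,600),interpolation=2))
E
```

```text
11.125 [ 0.5668 -0.0694  0.15  ] [[-0.003, 0.141, 0.99], [0.001, 0.99, -0.141], [-1.0, 0.001, -0.003]] 0.004317030308845888 [-0.2   0.47  1.66  0.    1.02 -1.63]
stud [241.5, 176.9] 0.95 [ 0.5436 -0.0753  0.0665]
boss_top [243.0, 121.8] 0.82 [ 0.5    -0.0677  0.0585]
pin_top [316.3, 123.4] 0.63 [ 0.5113 -0.0033  0.032 ]
dock [475.2, 211.4] 0.92 [0.6302 0.1659 0.    ]
dock [97.0, 323.5] 0.75 [ 0.71   -0.2785  0.    ]
notch [171.6, 121.7] 0.83 [ 0.4915 -0.132   0.0325]
```

View pics/w7c.png

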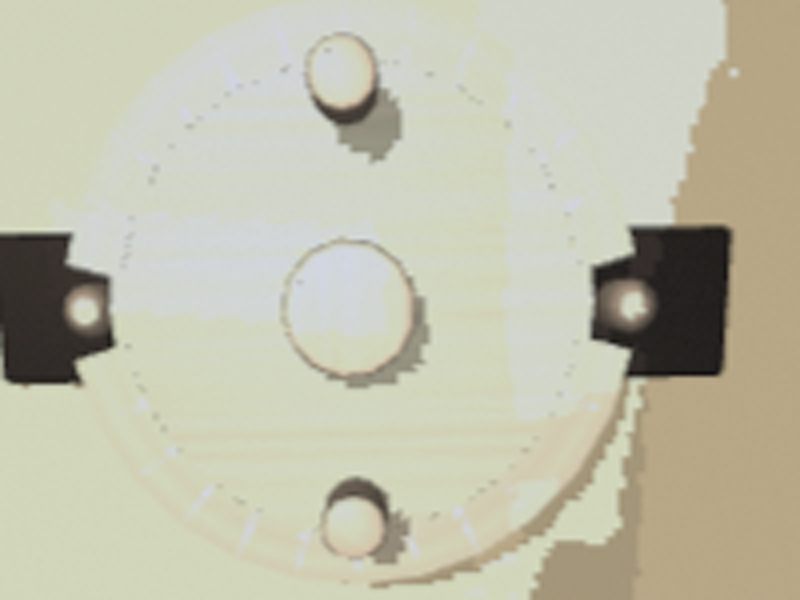

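Both notches are now centred on their pins (left notch mid-row 312, pin 308; right 305, pin 303). The boss is at (0.500,-0.068), so I'll press there with the fingers shut.

Emit:
apply_moves([
  {"grip":0,"dx":0,"dy":-0.008,"dz":-0.06,"wx":0,"wy":0,"wz":0},
  {"grip":0,"dx":0.04,"dy":-0.008,"dz":-0.066,"wx":0,"wy":0,"wz":0},
  {"grip":0,"dx":0.075,"dy":-0.008,"dz":-0.066,"wx":0,"wy":0,"wz":0},
  {"grip":0,"dx":0.086,"dy":-0.008,"dz":-0.066,"wx":0,"wy":0,"wz":0},
  {"grip":0,"dx":0.086,"dy":-0.008,"dz":-0.066,"wx":0,"wy":0,"wz":0},
])

```text
t: 12.05
tcp_pos: [0.5009, -0.0682, 0.0648]
tool_rot: [0.05, 0.706, -0.05, 0.704]
contact_force: [-0.0, -0.1, 1.0]
finger_gap: 0.006
```

```bash
python3 arc.py
```

```text
12.05 [ 0.5009 -0.0682  0.0648] ang -93.88 r 0.0017 th 81.89 F [-0.  -0.1  1. ] gap 0.005655124430899065
```

Emit:
apply_moves([
  {"grip":0,"dx":0.004,"dy":0,"dz":0,"wx":0,"wy":0,"wz":0},
  {"grip":0,"dx":0.007,"dy":0,"dz":0,"wx":0,"wy":0,"wz":0},
  {"grip":0,"dx":0.009,"dy":0,"dz":0,"wx":0,"wy":0,"wz":0},
  {"grip":0,"dx":0.011,"dy":0,"dz":0,"wx":0,"wy":0,"wz":0},
  {"grip":0,"dx":0.013,"dy":0,"dz":0,"wx":0,"wy":0,"wz":0},
  {"grip":0,"dx":0.0145,"dy":0,"dz":0,"wx":0,"wy":0,"wz":0},
  {"grip":0,"dx":0.0145,"dy":0,"dz":0,"wx":0,"wy":0,"wz":0},
])

```text
t: 12.92
tcp_pos: [0.5014, -0.0683, 0.0509]
tool_rot: [0.05, 0.706, -0.05, 0.705]
contact_force: [-0.4, 0.2, 4.8]
finger_gap: 0.007
```

```bash
python3 arc.py
```

```text
12.925 [ 0.5014 -0.0683  0.0509] ang -76.0 r 0.0018 th 81.89 F [-0.4  0.2  4.8] gap 0.007078589069159873
```

Emit:
apply_moves([
  {"grip":0,"dx":0.001,"dy":0,"dz":0,"wx":0,"wy":0,"wz":0},
  {"grip":0,"dx":0.002,"dy":0,"dz":0,"wx":0,"wy":0,"wz":0},
  {"grip":0,"dx":0.003,"dy":0,"dz":0,"wx":0,"wy":0,"wz":0},
  {"grip":0,"dx":0.003,"dy":0,"dz":0,"wx":0,"wy":0,"wz":0},
])

```text
t: 13.42
tcp_pos: [0.5016, -0.0683, 0.0501]
tool_rot: [0.05, 0.706, -0.05, 0.705]
contact_force: [-10.2, 1.6, 33.6]
finger_gap: 0.001
```

```bash
python3 arc.py
```

```text
13.425 [ 0.5016 -0.0683  0.0501] ang -72.29 r 0.0019 th 81.91 F [-10.2   1.6  33.6] gap 0.0009471151313950644
```

Hard stop at z = 0.0501 with 34 N (home is expected at about 0.050). I'll lift straight off and look.

Emit:
apply_moves([
  {"grip":0,"dx":-0.01,"dy":0,"dz":0,"wx":0,"wy":0,"wz":0},
  {"grip":0,"dx":-0.04,"dy":0,"dz":0,"wx":0,"wy":0,"wz":0},
  {"grip":0,"dx":-0.08,"dy":0,"dz":0.03,"wx":0,"wy":0,"wz":0},
  {"grip":0,"dx":-0.1,"dy":0,"dz":0.066,"wx":0,"wy":0,"wz":0},
  {"grip":0,"dx":-0.1,"dy":0,"dz":0.066,"wx":0,"wy":0,"wz":0},
  {"grip":0,"dx":-0.1,"dy":0,"dz":0.066,"wx":0,"wy":0,"wz":0},
])

```text
t: 14.18
tcp_pos: [0.5657, -0.0774, 0.1491]
tool_rot: [0.05, 0.706, -0.05, 0.704]
contact_force: [-0.1, -0.2, -0.8]
finger_gap: 0.006
```

```bash
python3 look.py w8; python3 - <<'E'
from h import *
z=np.load("w8.npz"); a=z["im"][45:195,155:355]; save("w8c.png",cv2.resize(cv2.convertScaleAbs(a,alpha=1.2),(800,600),interpolation=2))
for n in("w7","w8"):
    z=np.load(n+".npz");K,T,d=z["K"],z["T"],z["d"]
    c=(242,122); ps=[atd(K,T,(x,y),d[y,x])[2] for x in range(238,248) for y in range(118,127) if d[y,x]>0]
    q=[atd(K,T,(x,y),d[y,x])[2] for x,y in((205,105),(205,140),(275,105),(275,140),(265,160),(220,85))]
    print(n,"boss z",np.median(ps),"disc z",np.round(q,4))
im,d=optics.grab_frame("side"); save("side1.png",im)
E
```

```text
14.175 [ 0.5657 -0.0774  0.1491] [[-0.002, 0.141, 0.99], [0.001, 0.99, -0.141], [-1.0, 0.001, -0.003]] 0.006157255926054345 [-0.22  0.47  1.66  0.    1.01 -1.65]
stud [254.6, 175.3] 0.87 [ 0.5426 -0.0723  0.0665]
boss_top [254.6, 120.2] 0.84 [ 0.499  -0.0661  0.0585]
pin_top [324.3, 121.0] 0.98 [ 0.5092 -0.0041  0.032 ]
dock [105.4, 324.6] 0.89 [ 0.7115 -0.2764  0.    ]
notch [183.4, 122.0] 0.74 [ 0.4922 -0.1293  0.0325]
w7 boss z 0.057769398568804725 disc z [0.0391 0.0394 0.0395 0.0394 0.0395 0.0382]
w8 boss z 0.04906630440007473 disc z [0.0299 0.0313 0.0318 0.0312 0.0309 0.0301]
```

View pics/w8c.png

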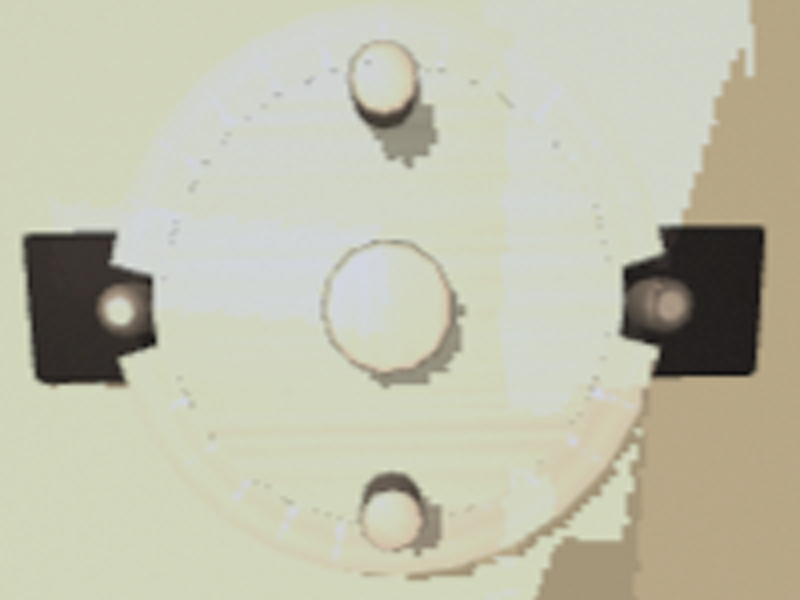

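View pics/side1.png

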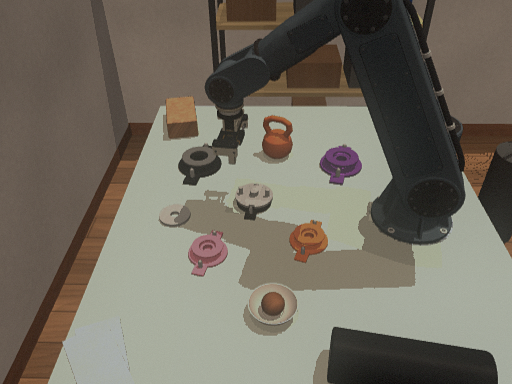

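The plate is down: the boss dropped from 57.8 to 49.1 mm, the disc is level, and the pins at crop (122,308) and (668,302) sit inside the notches. The bystanders are at their old pixels and the arm is clear, so I'm handing in.

```bash
python3 -c "
from bench import workorder
print(workorder.job_done())"
```

```text
the job is handed in; nothing more can be done
None
```

I turned the plate about 79° counter-clockwise by one stud, in two passes. I then pressed it down on the boss with the fingers shut, lifted clear and handed the job in at about 14 s. No verdict was reported.

**How I moved the stud:** I put the fingertips on either side of the stud and moved them along the arc. I closed them on it lightly (5 N) at the end of the first pass and again for the second, rather than pushing with one fingertip only.

**First pass:** The wrist camera showed the plate about 5° short of line-up. I went back to the stud and nudged it about 4 mm further, which centred both notches on their pins.

**Last checks:**
- **Fully home:** the press stopped hard at a fingertip height of 50.1 mm with about 34 N vertical force and 10 N sideways. The expected height was 50 mm.
- **Drop:** the boss measured 57.8 mm before and 49.1 mm after, a drop of 8.7 mm. The task gives about 8 mm, and both readings look about 1 mm low. The upper face reads 30 to 32 mm all round, so the plate looks level.
- **Alignment:** both pins stand inside their notches in the final wrist picture.
- **Bystanders:** the kettlebell, spare plate, dish and ball looked unmoved in the side view. I checked that by eye and did not measure it.

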